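Put the tea light away and work the sticking cover shut

TASK

Put the tea light into the open front bay of the wooden keeper box, then slide the box's cover fully shut towards you, with both ends of its front edge against the front wall. The cover racks and sticks in its worn track when one end gets too far ahead, so work it along by the finger cups, a bit at one end and then at the other; never force it or pinch it, and leave the other things standing where they are.

Things in the scene. Friction and masses are not known exactly. Their poses are not given: they have to be found in the camera images.
- keeper: Low light-wood box fixed on the worktop, 270 (its x) x 434 (its y) x 80 mm high. Origin: centre of its underside; x points away from the robot, y left, z up (yawed a little). The side walls have 27 mm wide lips over the cover's ends. A fixed deck, top at z 80 mm, roofs the rear from x = +42 mm back; in front of it lie the cover and the open front bay
- bay (a point): Point on the keeper's floor (6 mm thick) in the middle of the front bay, 29 mm behind the front wall's inner face. The bay is open from above between the front wall and the cover's front edge (55 to 62 mm at the start) and 360 mm wide; its floor is 52 mm below the cover's underside
- stop (a point): Middle of the front wall's inner face (keeper x = -125 mm, z = 64 mm), the stop for the cover. The front wall is 10 mm thick, its top at z 74 mm; keeper axes
- cover: Medium-wood sliding cover in a track, 183 (x) x 400 (y, its front 48 mm, which run in the guides; the tail is 374) x 12 mm, 0.3 to 0.55 kg. Origin: centre of its underside, 58 mm above the keeper's underside; axes like the keeper's. It slides along the keeper's x, shut towards -x. Its rear part is always under the deck. Sliding freely takes about 1 to 5 N; more than 25 N from the fingers is forcing it
- cup_l (a point): Centre of the mouth of the cover's left (+y) finger cup, level with the cover's top face. The cup is a rectangular recess 46 (x) x 56 (y) mm, 27 mm deep, with upright walls and dark steel trim, its front wall 23 mm in front of this point; shut fingers go in from above and pull on the front wall
- cup_r (a point): The same for the right (-y) finger cup, 280 mm from the left one
- edge_l (a point): Left end of the cover's front edge: on its front face at mid thickness, 190 mm left of the middle; fully shut, it is against the stop face. The track's side play of 1 to 2 mm (differs each time, not measured) lets the cover turn: one end can lead the other by about 15 to 40 mm before it jams and the force climbs; pulling the other end frees it (up to 16 N)
- edge_r (a point): Right end of the cover's front edge, likewise, 190 mm right of the middle
- tealight: Tea light in a round metal cup, 38 mm diameter, 15 mm high, 30 g, standing on the worktop to the right of the keeper. Origin: centre of its underside
- salt_shaker: Salt shaker, 44 mm diameter, 90 mm high, a bystander on the left. Origin: centre of its underside
- pepper_mill: Dark wooden pepper mill, 58 mm diameter, 170 mm high, a bystander on the right. Origin: centre of its underside

How it is judged:
On the way, in this order (a step that is already met when the one before it is completed fails the run):
1. the tea light lies released on the floor of the front bay (x of tealight in the frame of keeper between -0.115 and -0.03 m and y of tealight in the frame of keeper between -0.19 and 0.19 m and z of tealight in the frame of keeper between 0 and 0.015 m and contact force between the fingers and tealight below 0.1 N), for 0.2 s.
2. both ends of the cover's front edge are within 3 mm of the front wall (x of each of edge_l, edge_r in the frame of keeper below -0.122 m), for 0.2 s.
At the end, for the whole second after the job is handed in: the cover lies in its track with both ends of its front edge within 3 mm of the front wall, the tea light is inside the keeper under it, and both are at rest (all of step 2 and z of edge_l in the frame of keeper between 0.06 and 0.068 m and z of edge_r in the frame of keeper between 0.06 and 0.068 m and x of tealight in the frame of keeper between -0.12 and 0.12 m and y of tealight in the frame of keeper between -0.21 and 0.21 m and z of tealight in the frame of keeper between 0 and 0.045 m and linear speed of cover below 0.01 m/s and linear speed of tealight below 0.02 m/s); the robot touches nothing.
It fails at once if the cover is forced or pinched: more than 25 N from the fingers or arm on it (contact force between any of the fingers, the arm and cover above 25 N).
It fails at once if a bystander (salt shaker, pepper mill) is moved more than 20 mm or tipped (distance of any of salt_shaker, pepper_mill from where it was at the start of the episode above 0.02 m or angle between any of salt_shaker, pepper_mill's own z axis and vertical above 0.3 rad).
It also fails if it takes over 72 s, if anything falls off the work surface, if the arm or the gripper's body presses on something with over 40 N, if the wrist force passes 120 N, or if a joint passes its speed limit or range.

ROBOT

A 6-joint arm with a two-finger parallel gripper is mounted at the origin on a cart in front of the work surface, level with it; the furniture and walls round the work are solid. World frame = base frame: x ahead of the robot, y to its left, z up, the work surface at z = 0. Lengths are in m, angles in rad, forces in N, time in s.
With the tool pointing down it reaches from about 0.325 to 0.775 m from the base axis. Payload 5.5 kg.
Tool frame: the origin (TCP) lies midway between the tips of the shut fingers; the grasp point (between the pads) lies behind it (bot.hold_point_z is the z of the grasp point in the tool frame, in m); z points along the fingers, y is the line along which they close (so a half turn about z gives the same grasp; the last joint's range is limited). The gripper opens to 88 mm and grips with 3 to 60 N. Pads are 20 mm wide; open, the fingers measure 115 mm over their backs; the gripper's body (75 mm by 178 mm) begins 61 mm behind the grasp point.
Start: joints at [1.113, 0.091, 1.231, -0, 1.82, -0.057], TCP at [0.234, 0.552, 0.223] pointing down, gripper open.
Joint ranges: [-2.87, 2.87], [-0.86, 2.18], [0.17, 2.46], [-1.51, 4.65], [0.06, 2.69], [-2.65, 2.65]. Speed limits (rad/s): [2.57, 2.57, 3.01, 3.14, 3.14, 3.14].

INTERFACE

Orientations are given as a unit quaternion [w, x, y, z].
In Python, from bench import bot gives the robot as it stands.
- The arm moves only by the tool servo_tool, never from a script. Its arguments are lists of equal length, an entry for each row: "offset": the shift along the tool's x, y, z in mm, a list of three; "dr": the turn, a rotation vector about the tool's x, y, z in rad, a list of three. A call has 1 to 20 rows; each row is the pose to reach, as a shift and turn from the pose commanded when the call began, along the tool's axes at that moment; what a row does not reach only later rows make up. A row lasts 1/10 s, in which the tool goes at most 50 mm and 8.59 degrees, less where a joint would pass 70% of its speed; a pose out of reach is approached as far as the arm can. A call with a gripper value outside its range is refused whole. "jaw" is the closure, from -1 (fully open) to 1 (shut), so that 0 is half open, set as the call begins (left out, the last holds). The fingers move at their own pace and stop on an object; the grip force is fixed at half the most. Time passes only in rows, so rows that repeat a pose let the fingers close. It gives the time, the measured TCP pose, the force, the opening and the grip force at its end, in the units of the state.
- bot.observe(): the state, without advancing time (a new reading comes with each control period).
- bot.grab_frame(name): name is "scene" or "top" or "wrist"; returns the picture (400x640x3 uint8, red, green, blue); there is no depth.
- bot.get_calibration(name): a dict with "fx", "fy", "cx", "cy" (pixels), "D" ([k1, k2, p1, p2, k3] as OpenCV has them; the pictures are not rectified), "world_from_camera" (4x4, takes a point from camera to world coordinates); the wrist camera has in their place "mount" (4x4, takes a point from camera to tool coordinates, whose origin is the TCP and whose axes are the flange's). Camera axes: x right, y down, z forward; pixel columns grow to the right and rows downward; lengths in m; the calibration is good to about 2 mm. A picture is of the moment at which its call begins: read the wrist's pose just before it. get_calibration takes no time and is no camera call.
- bot.finish_job(): hands the job in; it is judged then, once.
The state is a dict: "t": time; "q": joint angles; "joint_vel": joint speeds; "joint_torque": joint torques, N m; "ee_pos": TCP position; "ee_rot": TCP orientation; "ft_force": force on the tool from outside, world axes, zero at the start; "moment": the same for the moment, N m; "grip_width": opening from 0.0 (shut) to 1.0 (fully open); "gripper_force": force on a finger pad.
Only numpy, scipy, OpenCV 4.12 (cv2) and the standard library are available. Lean on these libraries where they do the work, as an engineer would, in place of code of your own. Each camera call takes 0.05 s, during which the arm holds its last target. There are 200 camera calls.

## Working session

There is one attempt and no reset: what is moved stays moved. The work goes in short steps, Python scripts to look and compute and a tool call to move; the robot and the scene stay as the last step left them, time stands still between calls to the robot, and variables do not carry over. Pictures are saved under pics/ and viewed, at most 10 in all, crops included, and the job is handed in when it is done.

Besides the shell and the picture viewer there is one more tool, called as name(argument=value, ...) on one line, values as JSON. servo_tool: Moves the arm, as the interface text tells. Its arguments: {"type":"object","properties":{"offset":{"type":"array"},"dr":{"type":"array"},"jaw":{"type":"number"}},"required":["offset","dr"]}

```bash
mkdir -p pics
cat > h.py <<'E'
import numpy as np, cv2, json
from bench import bot
from scipy.spatial.transform import Rotation as R
def cam(n):
    c=bot.get_calibration(n); K=np.array([[c['fx'],0,c['cx']],[0,c['fy'],c['cy']],[0,0,1.]])
    if 'mount' in c:
        o=bot.observe(); T=np.eye(4); q=o['ee_rot']; T[:3,:3]=R.from_quat([q[1],q[2],q[3],q[0]]).as_matrix(); T[:3,3]=o['ee_pos']
        T=T@np.array(c['mount'])
    else: T=np.array(c['world_from_camera'])
    return K,np.array(c['D'],float),T
def ray(C,px,z):
    K,D,T=C; u=cv2.undistortPoints(np.array(px,float).reshape(-1,1,2),K,D).reshape(-1,2)
    d=np.c_[u,np.ones(len(u))]@T[:3,:3].T; o=T[:3,3]
    return o+d*((z-o[2])/d[:,2])[:,None]
def proj(C,P):
    K,D,T=C; Ti=np.linalg.inv(T); P=np.atleast_2d(P)
    return cv2.projectPoints((P@Ti[:3,:3].T+Ti[:3,3]).reshape(-1,1,3),np.zeros(3),np.zeros(3),K,D)[0].reshape(-1,2)
def grab(n,f=None):
    C=cam(n); im=bot.grab_frame(n)[:,:,::-1].copy()
    if f: cv2.imwrite('pics/'+f,im)
    return C,im
E
python3 - <<'E'
from h import *
o=bot.observe(); print(o, bot.hold_point_z)
for n in('top','scene'):
    C,im=grab(n,n+'0.png'); print(n,C[2].round(3).tolist(),C[0][0,0])
E
```

```text
{'t': 0.0, 'q': array([ 1.11329382e+00,  9.18340877e-02,  1.23186073e+00, -1.77547148e-05,
        1.81975476e+00, -5.66746803e-02]), 'joint_vel': array([-4.92254354e-04, -9.53516825e-04, -9.79031415e-04,  1.23875539e-03,
       -6.98865341e-05,  1.62719420e-05]), 'joint_torque': array([-6.39460031e-04, -4.46475148e+01, -4.06428230e+01,  6.96958601e-02,
        2.96435959e-02, -1.80033553e-04]), 'ee_pos': array([0.23397854, 0.55219591, 0.22153589]), 'ee_rot': array([-2.27753372e-04,  1.99077029e-01,  9.79983405e-01, -9.00135594e-04]), 'ft_force': array([-0.38132173, -0.52356017, -0.25856532]), 'moment': array([-0.0182041 ,  0.01593311, -0.00351465]), 'gripper_force': 0.0, 'grip_width': 1.0008438750122108} -0.0187
top [[0.014, -0.988, 0.155, 0.307], [-1.0, -0.015, -0.001, 0.029], [0.003, -0.155, -0.988, 1.581], [0.0, 0.0, 0.0, 1.0]] 401.11659765568214
scene [[0.673, -0.46, 0.58, -0.216], [-0.74, -0.413, 0.531, -0.647], [-0.005, -0.786, -0.618, 0.875], [0.0, 0.0, 0.0, 1.0]] 443.97606511942985
```

View pics/top0.png

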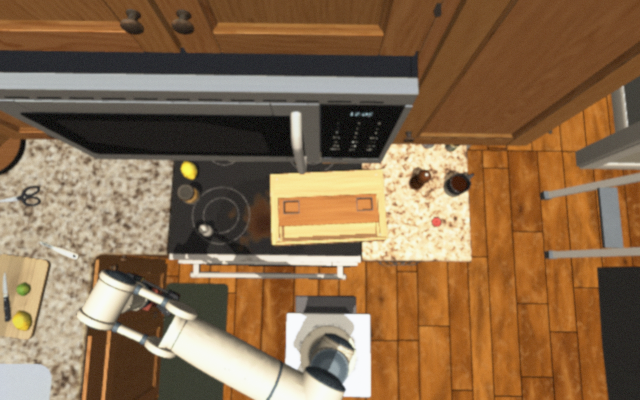

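View pics/scene0.png

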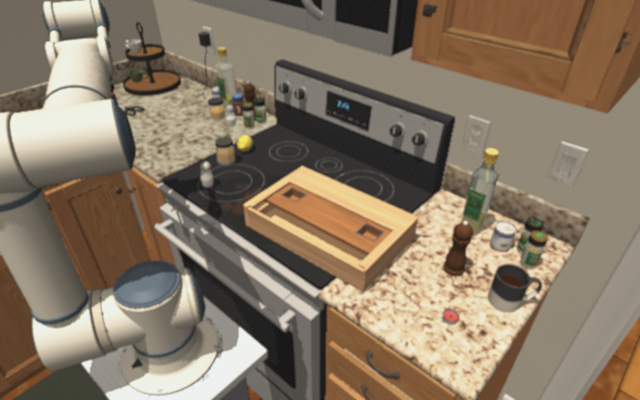

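The top view shows the box at about (270–387, 170–245), with the cups at (291,206) and (367,202). The red tea light is at (437,222), the mill near (418,180), and the shaker at (205,230) on the left. Next I'll enlarge the box area.

Run:
```python
from h import *
im=cv2.imread('pics/top0.png'); c=im[160:255,260:450]; cv2.imwrite('pics/crop0.png',cv2.resize(c,None,fx=4,fy=4,interpolation=cv2.INTER_CUBIC))
for n,roi in(('top',(200,245,420,455)),('scene',(300,335,430,475))):
    im=cv2.imread(f'pics/{n}0.png').astype(int); m=np.zeros((400,640),bool)
    a,b,c,d=roi; r=im[a:b,c:d]; m[a:b,c:d]=(r[...,2]-r[...,1]>60)&(r[...,0]-r[...,1]>-20)&(r[...,2]>120)
    y,x=np.nonzero(m); print(n,len(x),x.mean(),y.mean(),ray(cam(n),[[x.mean(),y.mean()]],0.013).round(4))
```

```text
top 49 436.2244897959184 221.55102040816325 [[ 0.5071 -0.423   0.013 ]]
scene 116 450.2155172413793 315.62931034482756 [[ 0.5029 -0.4227  0.013 ]]
```

View pics/crop0.png

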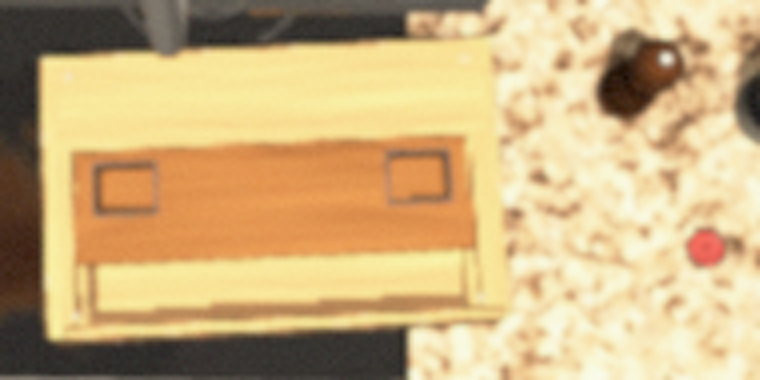

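The enlarged crop shows the deck's rear corners at about (40,57) and (495,40). The cups are centred at (126,188) and (418,176), the cover's front edge runs from (75,263) to (475,247), and the tea light is at (706,247).

Run:
```python
from h import *
C=cam('top')
def f(p,z): return ray(C,np.array(p)/4+[260-.4,160-.4],z)
print('deck rear',f([[40,57],[495,40]],.08).round(4).tolist())
print('front base',f([[48,340],[507,318]],.04).round(4).tolist())
cu=f([[126,188],[418,176]],.07); print('cups',cu.round(4).tolist(),np.linalg.norm(cu[0]-cu[1]))
ed=f([[75,263],[475,247]],.07); print('edge',ed.round(4).tolist())
for v in((f([[40,57],[495,40]],.08)),cu,ed,f([[48,340],[507,318]],.04)):
    d=v[0]-v[1]; print('yaw',np.arctan2(-d[0],d[1]))
print('mill top',f([[665,62]],.17),'base',f([[620,100]],0),'shaker',ray(C,[[203,231]],.045))
```

```text
deck rear [[0.6735, 0.231, 0.08], [0.697, -0.2059, 0.08]]
front base [[0.4053, 0.219, 0.04], [0.4328, -0.2212, 0.04]]
cups [[0.5491, 0.1459, 0.07], [0.5649, -0.1326, 0.07]] 0.27898261356898296
edge [[0.4765, 0.1923, 0.07], [0.4973, -0.1866, 0.07]]
yaw 0.053634949281279085
yaw 0.05662568153078121
yaw 0.0550771796930311
yaw 0.06254323933725357
mill top [[ 0.65556662 -0.34520114  0.17      ]] base [[ 0.65751392 -0.34389901  0.        ]] shaker [[0.45313155 0.4835177  0.045     ]]
```

```bash
cat >> h.py <<'E'
KY=0.056; KO=np.array([.552,.006,0])
def kw(p): 
    c,s=np.cos(KY),np.sin(KY); return KO+np.array([c*p[0]-s*p[1],s*p[0]+c*p[1],p[2]])
def to(P,yaw=KY):
    o=bot.observe(); q=o['ee_rot']; r=R.from_quat([q[1],q[2],q[3],q[0]]); c,s=np.cos(yaw),np.sin(yaw)
    g=R.from_matrix(np.array([[-c,-s,0],[-s,c,0],[0,0,-1]]).T.T)
    print('off',(r.inv().apply(np.array(P)-o['ee_pos'])*1000).round(1),'dr',(r.inv()*g).as_rotvec().round(3),'q',o['q'].round(2),'pos',o['ee_pos'].round(4),'t',round(o['t'],2))
E
python3 - <<'E'
from h import *
to([.505,-.423,.22]); to([.505,-.423,.12])
E
```

```text
off [-630.  -792.2    2.9] dr [-0.002 -0.001 -0.457] q [ 1.11  0.09  1.23  0.    1.82 -0.06] pos [0.234  0.5522 0.2216] t 0.1
off [-630.  -792.   102.9] dr [-0.002 -0.001 -0.457] q [ 1.11  0.09  1.23  0.    1.82 -0.06] pos [0.234  0.5522 0.2216] t 0.1
```

servo_tool(offset=[[-630,-792,0],[-630,-792,0],[-630,-792,0],[-630,-792,0],[-630,-792,0],[-630,-792,0],[-630,-792,0],[-630,-792,0],[-630,-792,0],[-630,-792,0],[-630,-792,0],[-630,-792,0],[-630,-792,0],[-630,-792,0],[-630,-792,0],[-630,-792,0],[-630,-792,0],[-630,-792,0],[-630,-792,0],[-630,-792,0]], dr=[[0,0,-0.457],[0,0,-0.457],[0,0,-0.457],[0,0,-0.457],[0,0,-0.457],[0,0,-0.457],[0,0,-0.457],[0,0,-0.457],[0,0,-0.457],[0,0,-0.457],[0,0,-0.457],[0,0,-0.457],[0,0,-0.457],[0,0,-0.457],[0,0,-0.457],[0,0,-0.457],[0,0,-0.457],[0,0,-0.457],[0,0,-0.457],[0,0,-0.457]], jaw=-1)

```text
t: 2.1
ee_pos: [0.5016, -0.4116, 0.2219]
ee_rot: [-0.0, -0.028, 1.0, 0.0]
ft_force: [0.7, 0.0, 0.8]
grip_width: 0.998
gripper_force: 0.0
```

Run:
```python
from h import *
C,im=grab('wrist','w0.png'); r=im.astype(int)
m=((r[...,2]-r[...,1]>60)&(r[...,0]-r[...,1]>-25)&(r[...,2]>120)).astype(np.uint8)
n,l,s,c=cv2.connectedComponentsWithStats(m)
for i in range(1,n):
    if s[i,4]>60: print(s[i],c[i],ray(C,[c[i]],.013).round(4))
to([.505,-.423,.12])
```

```text
[290 170  29  28 650] [304.00461538 183.40307692] [[ 0.5063 -0.4233  0.013 ]]
off [-3.5 -5.3 96.2] dr [ 0.002 -0.005 -0.004] q [-0.75  0.24  1.08 -0.    1.83 -2.37] pos [ 0.5017 -0.4181  0.2162] t 2.15
```

View pics/w0.png

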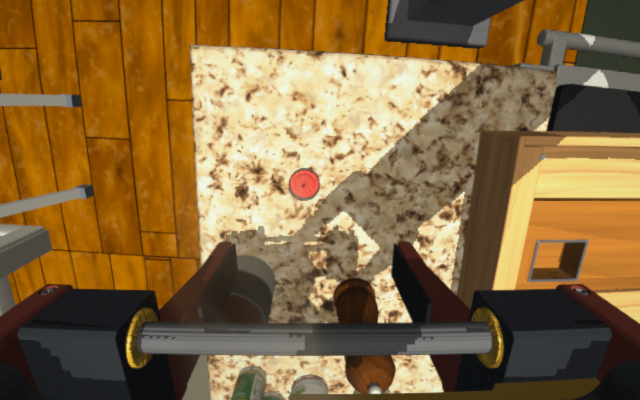

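The wrist view shows the tea light at (304,183), which casts to (0.506, -0.423) and agrees with the other cameras. Nothing is in the way of the descent.

servo_tool(offset=[[-1,0,50],[-1,0,100],[-1,0,150],[-1,0,195],[-1,0,195],[-1,0,195],[-1,0,195]], dr=[[0,0,0],[0,0,0],[0,0,0],[0,0,0],[0,0,0],[0,0,0],[0,0,0]])

```text
t: 2.85
ee_pos: [0.504, -0.4108, 0.0316]
ee_rot: [0.002, -0.028, 1.0, -0.002]
ft_force: [0.2, -0.5, 0.5]
grip_width: 1.002
gripper_force: 0.0
```

Run:
```python
from h import *
to([.506,-.423,.005])
```

```text
off [ -1.2 -12.2  26.7] dr [-0.004  0.004  0.   ] q [-0.74  0.26  1.38 -0.    1.5  -2.36] pos [ 0.504  -0.4108  0.0316] t 2.85
```

servo_tool(offset=[[-1,-12,5],[-1,-12,26],[-1,-12,26],[-1,-12,26]], dr=[[0,0,0],[0,0,0],[0,0,0],[0,0,0]])

```text
t: 3.25
ee_pos: [0.5044, -0.4221, 0.0026]
ee_rot: [0.0, -0.028, 1.0, -0.0]
ft_force: [-0.6, -0.1, 0.2]
grip_width: 1.001
gripper_force: 0.0
```

servo_tool(offset=[[0,0,0],[0,0,0],[0,0,0],[0,0,0],[0,0,0],[0,0,0],[0,0,0],[0,0,0]], dr=[[0,0,0],[0,0,0],[0,0,0],[0,0,0],[0,0,0],[0,0,0],[0,0,0],[0,0,0]], jaw=1)

```text
t: 4.05
ee_pos: [0.5042, -0.4214, 0.0016]
ee_rot: [-0.0, -0.028, 1.0, 0.0]
ft_force: [0.3, -0.2, 0.2]
grip_width: 0.414
gripper_force: 30.0
```

Run:
```python
from h import *
print(kw([-.098,-.04,.15])); to(kw([-.098,-.04,.15]))
```

```text
[ 0.45639245 -0.03942243  0.15      ]
off [  26.3  384.1 -148.4] dr [ 0. -0.  0.] q [-0.75  0.31  1.38 -0.    1.45 -2.37] pos [ 0.5042 -0.4214  0.0016] t 4.05
```

servo_tool(offset=[[0,0,-50],[0,0,-100],[0,0,-148],[26,48,-148],[26,96,-148],[26,144,-148],[26,192,-148],[26,240,-148],[26,288,-148],[26,336,-148],[26,384,-148],[26,384,-148],[26,384,-148],[26,384,-148]], dr=[[0,0,0],[0,0,0],[0,0,0],[0,0,0],[0,0,0],[0,0,0],[0,0,0],[0,0,0],[0,0,0],[0,0,0],[0,0,0],[0,0,0],[0,0,0],[0,0,0]])

```text
t: 5.45
ee_pos: [0.4568, -0.0403, 0.1496]
ee_rot: [-0.0, -0.028, 1.0, -0.0]
ft_force: [0.4, 0.2, -0.4]
grip_width: 0.416
gripper_force: 30.0
```

Run:
```python
from h import *
C,im=grab('wrist','w1.png'); to(kw([-.098,-.04,.04]))
```

```text
off [  0.3   1.3 109.6] dr [-0.    -0.    -0.001] q [-0.16 -0.3   1.72 -0.    1.72 -1.79] pos [ 0.4568 -0.0407  0.1496] t 5.5
```

View pics/w1.png

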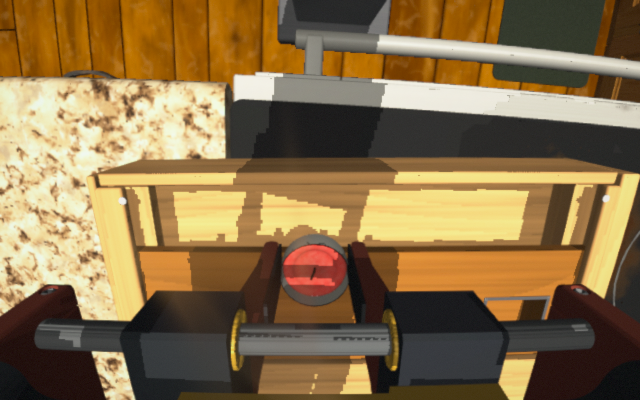

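The light is held. The bay spans rows 187–246, with the front wall's inner top edge near row 187 and the cover edge at 246–248. I'll cast both to check the placement.

Run:
```python
from h import *
C=cam('wrist'); c,s=np.cos(KY),np.sin(KY)
def k(P): P=P-KO; return np.c_[c*P[:,0]+s*P[:,1],-s*P[:,0]+c*P[:,1]].round(4)
print('wall top rows', k(ray(C,[[200,173],[200,186],[550,170],[550,183]],.074)).tolist())
print('edge',k(ray(C,[[140,248],[580,246]],.07)).tolist())
im=cv2.imread('pics/w1.png')
for x in(160,200,420,540,560): print(x,[tuple(int(v) for v in im[y,x]) for y in range(160,200,3)],)
print('bay sides',k(ray(C,[[120,200],[610,200]],.08)).tolist())
```

```text
wall top rows [[-0.133, -0.1287], [-0.1228, -0.1298], [-0.1357, 0.1435], [-0.1252, 0.1458]]
edge [[-0.0681, -0.189], [-0.0685, 0.1897]]
160 [(65, 109, 144), (65, 108, 145), (62, 102, 137), (61, 100, 134), (63, 102, 136), (128, 218, 244), (127, 219, 245), (128, 216, 245), (103, 177, 227), (77, 130, 177), (76, 128, 173), (75, 127, 174), (75, 126, 171), (68, 114, 153)]
200 [(63, 101, 137), (63, 107, 144), (61, 100, 133), (63, 103, 139), (72, 120, 162), (134, 223, 244), (135, 224, 245), (128, 219, 245), (96, 162, 218), (78, 129, 176), (89, 153, 195), (130, 220, 245), (124, 212, 246), (125, 214, 245)]
420 [(65, 109, 148), (61, 101, 136), (60, 99, 136), (60, 102, 137), (123, 210, 242), (135, 227, 243), (136, 226, 246), (129, 219, 246), (74, 127, 174), (77, 129, 176), (97, 164, 207), (131, 221, 246), (132, 223, 246), (127, 219, 246)]
540 [(62, 104, 142), (62, 105, 142), (58, 96, 131), (56, 93, 127), (107, 182, 233), (130, 221, 244), (129, 219, 244), (127, 218, 243), (67, 115, 157), (66, 112, 152), (73, 124, 169), (72, 124, 170), (67, 115, 158), (66, 111, 150)]
560 [(62, 103, 141), (61, 102, 139), (57, 93, 129), (54, 91, 125), (104, 181, 234), (129, 218, 243), (126, 216, 243), (125, 216, 243), (37, 64, 89), (36, 58, 77), (35, 57, 77), (34, 57, 78), (37, 58, 79), (36, 59, 80)]
bay sides [[-0.1134, -0.1922], [-0.113, 0.1963]]
```

servo_tool(offset=[[0,1,45],[0,1,90],[0,1,125],[0,1,140],[0,1,140],[0,1,140],[0,1,140]], dr=[[0,0,0],[0,0,0],[0,0,0],[0,0,0],[0,0,0],[0,0,0],[0,0,0]])

```text
t: 6.2
ee_pos: [0.4571, -0.0393, 0.0103]
ee_rot: [0.0, -0.027, 1.0, -0.0]
ft_force: [-0.4, 0.2, -0.9]
grip_width: 0.419
gripper_force: 30.0
```

servo_tool(offset=[[0,0,2],[0,0,2],[0,0,2]], dr=[[0,0,0],[0,0,0],[0,0,0]])

```text
t: 6.5
ee_pos: [0.4567, -0.0385, 0.0077]
ee_rot: [0.0, -0.028, 1.0, -0.0]
ft_force: [-0.8, -0.1, 0.4]
grip_width: 0.42
gripper_force: 30.0
```

servo_tool(offset=[[0,0,0],[0,0,0],[0,0,0],[0,0,0],[0,0,0],[0,0,0],[0,0,0]], dr=[[0,0,0],[0,0,0],[0,0,0],[0,0,0],[0,0,0],[0,0,0],[0,0,0]], jaw=-0.4)

```text
t: 7.2
ee_pos: [0.4567, -0.0385, 0.0077]
ee_rot: [0.0, -0.028, 1.0, -0.0]
ft_force: [-0.8, 0.2, -0.6]
grip_width: 0.697
gripper_force: 0.0
```

servo_tool(offset=[[0,0,-40],[0,0,-90],[0,0,-140],[0,0,-140],[0,0,-140]], dr=[[0,0,0],[0,0,0],[0,0,0],[0,0,0],[0,0,0]])

```text
t: 7.7
ee_pos: [0.4575, -0.0386, 0.1492]
ee_rot: [0.002, -0.028, 1.0, -0.0]
ft_force: [0.1, 0.2, -0.8]
grip_width: 0.696
gripper_force: 0.0
```

Run:
```python
from h import *
C,im=grab('wrist','w2.png'); r=im.astype(int)
m=((r[...,2]-r[...,1]>60)&(r[...,0]-r[...,1]>-25)&(r[...,2]>100)).astype(np.uint8)
n,l,s,c=cv2.connectedComponentsWithStats(m)
cc,ss=np.cos(KY),np.sin(KY)
for i in range(1,n):
    if s[i,4]>150:
        P=ray(C,[c[i]],.019)[0]; Q=P-KO; print(s[i],P.round(4),'keeper',cc*Q[0]+ss*Q[1],-ss*Q[0]+cc*Q[1])
e=-.068
for y in(.14,-.14): print('cup',y,kw([e+.183/2,y,.07]))
to(kw([.0,.14,.12])); to(kw([.0,-.14,.12]))
```

```text
[296 183  37  33 963] [ 0.4585 -0.0383  0.019 ] keeper -0.09583405218326028 -0.039016780040631326
cup 0.14 [0.56762726 0.14709585 0.07      ]
cup -0.14 [ 0.58329906 -0.13246523  0.07      ]
off [-97.8 179.   27.3] dr [-0.  0.  0.] q [-0.16 -0.3   1.73  0.    1.71 -1.79] pos [ 0.4566 -0.0385  0.1473] t 7.75
off [ -97.7 -101.    27.3] dr [-0.  0.  0.] q [-0.16 -0.3   1.73  0.    1.71 -1.79] pos [ 0.4566 -0.0385  0.1473] t 7.75
```

View pics/w2.png

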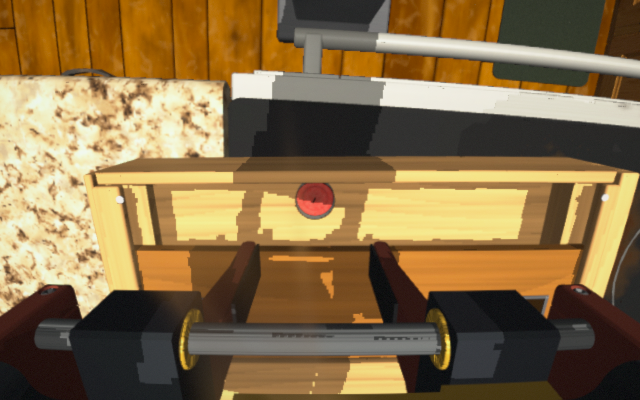

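The tea light lies in the bay at (314,200), which is keeper (-0.096, -0.039). Next I'll shut the fingers and go to the right cup.

servo_tool(offset=[[-30,-30,0],[-65,-65,0],[-102,-101,27],[-102,-101,27],[-102,-101,27],[-102,-101,27],[-102,-101,27]], dr=[[0,0,0],[0,0,0],[0,0,0],[0,0,0],[0,0,0],[0,0,0],[0,0,0]], jaw=1)

```text
t: 8.45
ee_pos: [0.5638, -0.1327, 0.1218]
ee_rot: [0.001, -0.029, 1.0, -0.0]
ft_force: [-0.2, -0.0, 0.2]
grip_width: 0.105
gripper_force: 0.0
```

Run:
```python
from h import *
to(kw([.005,-.14,.053])); C,im=grab('wrist','w3.png')
print('cup r proj',proj(C,[kw([.005+a,-.14+b,.07]) for a,b in((-.023,-.028),(-.023,.028),(.023,.028),(.023,-.028))]).round(0).tolist(), 'L',proj(C,[kw([.005+a,.14+b,.07]) for a,b in((-.023,-.028),(-.023,.028),(.023,.028),(.023,-.028))]).round(0).tolist())
```

```text
off [-0.9 -0.9 68.8] dr [-0.     0.001  0.001] q [-0.29  0.04  1.46  0.    1.64 -1.92] pos [ 0.5638 -0.1327  0.1218] t 8.45
cup r proj [[273.0, 198.0], [353.0, 198.0], [350.0, 257.0], [275.0, 257.0]] L [[647.0, 199.0], [706.0, 199.0], [688.0, 253.0], [630.0, 254.0]]
```

View pics/w3.png

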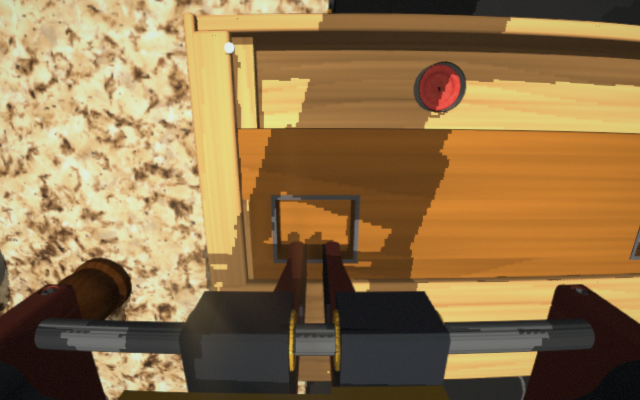

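The right cup's trim spans (273–358, 195–262), which matches the prediction, so I can go in.

servo_tool(offset=[[0,0,35],[0,0,55],[0,0,67],[0,0,67],[4,0,67],[8,0,67],[10,0,67],[12,0,67],[14,0,67],[16,0,67],[18,0,67]], dr=[[0,0,0],[0,0,0],[0,0,0],[0,0,0],[0,0,0],[0,0,0],[0,0,0],[0,0,0],[0,0,0],[0,0,0],[0,0,0]])

```text
t: 9.6
ee_pos: [0.5476, -0.1353, 0.0552]
ee_rot: [0.002, -0.028, 1.0, -0.001]
ft_force: [5.4, -2.1, 3.4]
grip_width: 0.007
gripper_force: 2.6
```

servo_tool(offset=[[2,0,0],[4,0,0],[5,0,0],[5,0,0]], dr=[[0,0,0],[0,0,0],[0,0,0],[0,0,0]])

```text
t: 10.0
ee_pos: [0.5425, -0.1358, 0.055]
ee_rot: [0.002, -0.028, 1.0, -0.001]
ft_force: [5.1, -2.5, 3.0]
grip_width: 0.007
gripper_force: 2.7
```

```bash
cat >> h.py <<'E'
def k2(P): c,s=np.cos(KY),np.sin(KY); P=np.atleast_2d(P)-KO; return np.c_[c*P[:,0]+s*P[:,1],-s*P[:,0]+c*P[:,1]].round(4)
E
python3 - <<'E'
from h import *
o=bot.observe(); print(k2(o['ee_pos']),o['ft_force'])
C,im=grab('wrist'); hsv=cv2.cvtColor(im,cv2.COLOR_BGR2HSV)
# cover front edge: print vertical gradient peaks predicted near edge
g=im[:,:,0].astype(int)
for y in(-.17,-.1,.03,.1):
    col=[(x,proj(C,kw([x,y,.07]))[0]) for x in np.arange(-.12,-.04,.001)]
    print(y,[(round(float(x),3),tuple(map(int,im[int(p[1]),int(p[0])]))) for x,p in col if 0<=p[0]<640 and 0<=p[1]<400 and -.095<x<-.06][::2])
E
```

```text
[[-0.0174 -0.141 ]] [ 5.05056116 -2.49602494  2.96661947]
-0.17 [(-0.095, (70, 117, 160)), (-0.093, (121, 208, 237)), (-0.091, (120, 207, 238)), (-0.089, (118, 203, 239)), (-0.087, (123, 209, 240)), (-0.085, (128, 216, 240)), (-0.083, (80, 137, 177)), (-0.081, (75, 126, 169)), (-0.079, (23, 59, 94)), (-0.077, (31, 77, 122)), (-0.075, (32, 76, 120)), (-0.073, (33, 77, 121)), (-0.071, (33, 78, 122)), (-0.069, (32, 77, 120)), (-0.067, (32, 78, 121)), (-0.065, (29, 75, 119)), (-0.063, (33, 75, 118)), (-0.061, (32, 74, 117))]
-0.1 [(-0.095, (68, 115, 157)), (-0.093, (67, 114, 156)), (-0.091, (63, 107, 148)), (-0.089, (64, 110, 150)), (-0.087, (72, 124, 169)), (-0.085, (69, 117, 158)), (-0.083, (69, 118, 162)), (-0.081, (72, 123, 168)), (-0.079, (74, 124, 170)), (-0.077, (18, 39, 60)), (-0.075, (32, 76, 119)), (-0.073, (31, 75, 119)), (-0.071, (31, 78, 123)), (-0.069, (35, 80, 126)), (-0.067, (32, 80, 125)), (-0.065, (34, 78, 122)), (-0.063, (34, 78, 119)), (-0.061, (31, 75, 115))]
0.03 []
0.1 []
```

servo_tool(offset=[[-8,0,0],[-17,0,-35],[-17,50,-35],[-17,100,-35],[-17,150,-35],[-17,200,-35],[-17,250,-35],[-17,281,-35],[-17,281,-35],[-17,281,-35],[-17,281,-15],[-17,281,0],[-17,281,0]], dr=[[0,0,0],[0,0,0],[0,0,0],[0,0,0],[0,0,0],[0,0,0],[0,0,0],[0,0,0],[0,0,0],[0,0,0],[0,0,0],[0,0,0],[0,0,0]])

```text
t: 11.35
ee_pos: [0.5406, 0.1449, 0.0501]
ee_rot: [-0.003, -0.027, 1.0, -0.001]
ft_force: [-0.5, 0.0, -0.3]
grip_width: 0.006
gripper_force: 0.0
```

```bash
cat >> h.py <<'E'
def edge():
    o=bot.observe(); C,im=grab('wrist'); out=[]
    for y in np.arange(-.175,.18,.01):
        xs=np.arange(-.121,-.03,.0005); p=proj(C,[kw([x,y,.07]) for x in xs])
        ok=(p[:,0]>2)&(p[:,0]<637)&(p[:,1]>2)&(p[:,1]<260)
        if ok.sum()<100: continue
        v=np.array([float(im[int(b),int(a)].min())/max(1,im[int(b),int(a)].max()) if k else 9 for (a,b),k in zip(p,ok)])
        cov=v<.33
        for i in range(len(xs)-12):
            if cov[i:i+12].all(): out.append((y,xs[i])); break
    out=np.array(out)
    if len(out)<3: print(out); return
    f=np.polyfit(*out.T,1)
    r=abs(np.polyval(f,out[:,0])-out[:,1]); q=out[r<=np.median(r)*3+.0005]; f=np.polyfit(*q.T,1)
    print('edge l %.4f r %.4f n %d y %.2f..%.2f rms %.4f'%(np.polyval(f,.19),np.polyval(f,-.19),len(q),q[0,0],q[-1,0],np.std(np.polyval(f,q[:,0])-q[:,1])),'tcp k',k2(o['ee_pos']),'z',o['ee_pos'][2].round(4),'F',o['ft_force'].round(1),'t',o['t'])
E
python3 -c "
from h import *
edge()"
```

```text
edge l -0.0664 r -0.0793 n 18 y -0.00..0.18 rms 0.0002 tcp k [[-0.0036  0.1394]] z 0.0501 F [-0.5  0.  -0.3] t 11.35
```

servo_tool(offset=[[2,0,-2],[4,0,-2],[6,0,-2],[8,0,-2],[10,0,-2],[12,0,-2],[14,0,-2],[14,0,-2]], dr=[[0,0,0],[0,0,0],[0,0,0],[0,0,0],[0,0,0],[0,0,0],[0,0,0],[0,0,0]])

```text
t: 12.2
ee_pos: [0.5288, 0.146, 0.0564]
ee_rot: [0.001, -0.028, 1.0, 0.0]
ft_force: [4.1, 0.9, 3.5]
grip_width: 0.005
gripper_force: 2.1
```

servo_tool(offset=[[2,0,0],[4,0,0],[6,0,0],[8,0,0],[10,0,0],[10,0,0]], dr=[[0,0,0],[0,0,0],[0,0,0],[0,0,0],[0,0,0],[0,0,0]])

```text
t: 12.8
ee_pos: [0.5181, 0.1456, 0.0556]
ee_rot: [-0.0, -0.028, 1.0, 0.0]
ft_force: [3.4, 1.6, 1.9]
grip_width: 0.006
gripper_force: 1.9
```

```bash
python3 -c "
from h import *
edge()"
```

```text
edge l -0.0877 r -0.0799 n 20 y -0.01..0.18 rms 0.0004 tcp k [[-0.0261  0.1413]] z 0.0556 F [3.4 1.6 1.9] t 12.8
```

servo_tool(offset=[[-8,0,0],[-14,0,-35],[-14,-50,-35],[-14,-100,-35],[-14,-150,-35],[-14,-200,-35],[-14,-250,-35],[-14,-281,-35],[-14,-281,-35],[-14,-281,-35],[-14,-281,-15],[-14,-281,2],[-14,-281,2]], dr=[[0,0,0],[0,0,0],[0,0,0],[0,0,0],[0,0,0],[0,0,0],[0,0,0],[0,0,0],[0,0,0],[0,0,0],[0,0,0],[0,0,0],[0,0,0]])

```text
t: 14.15
ee_pos: [0.5462, -0.1323, 0.0501]
ee_rot: [-0.003, -0.029, 1.0, 0.001]
ft_force: [0.2, -0.9, -1.3]
grip_width: 0.005
gripper_force: 0.0
```

servo_tool(offset=[[3,0,0],[5,0,0],[7,0,0],[9,0,0],[11,0,0],[13,0,0],[15,0,0],[15,0,0]], dr=[[0,0,0],[0,0,0],[0,0,0],[0,0,0],[0,0,0],[0,0,0],[0,0,0],[0,0,0]])

```text
t: 14.95
ee_pos: [0.5337, -0.1355, 0.0544]
ee_rot: [0.001, -0.028, 1.0, -0.0]
ft_force: [2.8, 0.8, 2.5]
grip_width: 0.006
gripper_force: 1.7
```

```bash
python3 -c "
from h import *
edge()"
```

```text
edge l -0.0878 r -0.0868 n 19 y -0.17..0.02 rms 0.0002 tcp k [[-0.0262 -0.1402]] z 0.0544 F [2.8 0.8 2.5] t 14.95
```

Now square. I'll pull the right end 9 mm further, then move to the left.

servo_tool(offset=[[2,0,0],[4,0,0],[6,0,0],[8,0,0],[9,0,0],[9,0,0]], dr=[[0,0,0],[0,0,0],[0,0,0],[0,0,0],[0,0,0],[0,0,0]])

```text
t: 15.6
ee_pos: [0.5244, -0.1364, 0.054]
ee_rot: [0.0, -0.028, 1.0, -0.0]
ft_force: [4.7, -0.8, 4.0]
grip_width: 0.006
gripper_force: 2.4
```

```bash
python3 -c "
from h import *
edge()"
```

```text
edge l -0.0899 r -0.0975 n 18 y -0.17..0.02 rms 0.0017 tcp k [[-0.0356 -0.1406]] z 0.054 F [ 4.7 -0.8  4. ] t 15.6
```

servo_tool(offset=[[-8,0,0],[-17,0,-35],[-17,50,-35],[-17,100,-35],[-17,150,-35],[-17,200,-35],[-17,250,-35],[-17,281,-35],[-17,281,-35],[-17,281,-35],[-17,281,-15],[-17,281,0],[-17,281,0]], dr=[[0,0,0],[0,0,0],[0,0,0],[0,0,0],[0,0,0],[0,0,0],[0,0,0],[0,0,0],[0,0,0],[0,0,0],[0,0,0],[0,0,0],[0,0,0]])

```text
t: 16.95
ee_pos: [0.5235, 0.144, 0.05]
ee_rot: [-0.003, -0.027, 1.0, -0.001]
ft_force: [-0.5, 0.3, -1.1]
grip_width: 0.007
gripper_force: 0.0
```

servo_tool(offset=[[3,0,-2],[6,0,-2],[8,0,-2],[10,0,-2],[12,0,-2],[14,0,-2],[16,0,-2],[16,0,-2]], dr=[[0,0,0],[0,0,0],[0,0,0],[0,0,0],[0,0,0],[0,0,0],[0,0,0],[0,0,0]])

```text
t: 17.75
ee_pos: [0.5098, 0.1448, 0.0563]
ee_rot: [0.001, -0.028, 1.0, 0.0]
ft_force: [2.9, -0.1, 2.6]
grip_width: 0.006
gripper_force: 1.5
```

servo_tool(offset=[[2,0,0],[4,0,0],[6,0,0],[8,0,0],[9,0,0],[9,0,0]], dr=[[0,0,0],[0,0,0],[0,0,0],[0,0,0],[0,0,0],[0,0,0]])

```text
t: 18.35
ee_pos: [0.5006, 0.1446, 0.0561]
ee_rot: [0.001, -0.028, 1.0, 0.0]
ft_force: [5.5, 1.1, 3.5]
grip_width: 0.004
gripper_force: 2.4
```

```bash
python3 -c "
from h import *
edge()"
```

```text
edge l -0.1049 r -0.0978 n 19 y -0.01..0.18 rms 0.0002 tcp k [[-0.0435  0.1413]] z 0.0561 F [5.5 1.1 3.5] t 18.35
```

servo_tool(offset=[[-8,0,0],[-14,0,-35],[-14,-50,-35],[-14,-100,-35],[-14,-150,-35],[-14,-200,-35],[-14,-250,-35],[-14,-281,-35],[-14,-281,-35],[-14,-281,-35],[-14,-281,-15],[-14,-281,2],[-14,-281,2]], dr=[[0,0,0],[0,0,0],[0,0,0],[0,0,0],[0,0,0],[0,0,0],[0,0,0],[0,0,0],[0,0,0],[0,0,0],[0,0,0],[0,0,0],[0,0,0]])

```text
t: 19.7
ee_pos: [0.5282, -0.1332, 0.0501]
ee_rot: [-0.003, -0.029, 1.0, 0.001]
ft_force: [-0.4, 0.1, 0.1]
grip_width: 0.006
gripper_force: 0.0
```

servo_tool(offset=[[3,0,0],[6,0,0],[8,0,0],[10,0,0],[12,0,0],[14,0,0],[14,0,0]], dr=[[0,0,0],[0,0,0],[0,0,0],[0,0,0],[0,0,0],[0,0,0],[0,0,0]])

```text
t: 20.4
ee_pos: [0.5168, -0.1365, 0.0546]
ee_rot: [0.001, -0.028, 1.0, -0.0]
ft_force: [4.1, 1.0, 2.6]
grip_width: 0.005
gripper_force: 1.7
```

servo_tool(offset=[[2,0,0],[4,0,0],[6,0,0],[8,0,0],[8,0,0]], dr=[[0,0,0],[0,0,0],[0,0,0],[0,0,0],[0,0,0]])

```text
t: 20.9
ee_pos: [0.5081, -0.1371, 0.0538]
ee_rot: [0.0, -0.028, 1.0, -0.0]
ft_force: [4.4, -1.3, 3.1]
grip_width: 0.004
gripper_force: 2.1
```

```bash
python3 -c "
from h import *
edge()"
```

```text
edge l -0.1061 r -0.1135 n 19 y -0.17..0.02 rms 0.0003 tcp k [[-0.0518 -0.1404]] z 0.0538 F [ 4.4 -1.3  3.1] t 20.9
```

servo_tool(offset=[[-8,0,0],[-16,0,-35],[-16,50,-35],[-16,100,-35],[-16,150,-35],[-16,200,-35],[-16,250,-35],[-16,281,-35],[-16,281,-35],[-16,281,-35],[-16,281,-15],[-16,281,0],[-16,281,0]], dr=[[0,0,0],[0,0,0],[0,0,0],[0,0,0],[0,0,0],[0,0,0],[0,0,0],[0,0,0],[0,0,0],[0,0,0],[0,0,0],[0,0,0],[0,0,0]])

```text
t: 22.25
ee_pos: [0.5066, 0.143, 0.0501]
ee_rot: [-0.003, -0.027, 1.0, -0.001]
ft_force: [-0.2, -1.1, 0.4]
grip_width: 0.003
gripper_force: 0.0
```

servo_tool(offset=[[3,0,-2],[6,0,-2],[8,0,-2],[10,0,-2],[12,0,-2],[14,0,-2],[16,0,-2],[16,0,-2]], dr=[[0,0,0],[0,0,0],[0,0,0],[0,0,0],[0,0,0],[0,0,0],[0,0,0],[0,0,0]])

```text
t: 23.05
ee_pos: [0.4928, 0.1439, 0.0563]
ee_rot: [0.001, -0.028, 1.0, 0.0]
ft_force: [3.4, -0.7, 2.9]
grip_width: 0.002
gripper_force: 1.3
```

servo_tool(offset=[[2,0,0],[4,0,0],[6,0,0],[6,0,0]], dr=[[0,0,0],[0,0,0],[0,0,0],[0,0,0]])

```text
t: 23.45
ee_pos: [0.4866, 0.1436, 0.056]
ee_rot: [0.0, -0.028, 1.0, 0.0]
ft_force: [3.9, 0.1, 3.1]
grip_width: 0.009
gripper_force: 2.1
```

```bash
python3 -c "
from h import *
edge()"
```

```text
edge l -0.1189 r -0.1143 n 20 y -0.01..0.18 rms 0.0003 tcp k [[-0.0576  0.141 ]] z 0.056 F [3.9 0.1 3.1] t 23.45
```

servo_tool(offset=[[-8,0,0],[-12,0,-35],[-12,-50,-35],[-12,-100,-35],[-12,-150,-35],[-12,-200,-35],[-12,-250,-35],[-12,-281,-35],[-12,-281,-35],[-12,-281,-35],[-12,-281,-15],[-12,-281,2],[-12,-281,2]], dr=[[0,0,0],[0,0,0],[0,0,0],[0,0,0],[0,0,0],[0,0,0],[0,0,0],[0,0,0],[0,0,0],[0,0,0],[0,0,0],[0,0,0],[0,0,0]])

```text
t: 24.8
ee_pos: [0.5123, -0.1341, 0.0503]
ee_rot: [-0.003, -0.029, 1.0, 0.001]
ft_force: [-0.3, 0.2, -0.5]
grip_width: 0.006
gripper_force: 0.0
```

servo_tool(offset=[[3,0,0],[5,0,0],[7,0,0],[9,0,0],[11,0,0],[13,0,0],[15,0,0],[15,0,0]], dr=[[0,0,0],[0,0,0],[0,0,0],[0,0,0],[0,0,0],[0,0,0],[0,0,0],[0,0,0]])

```text
t: 25.6
ee_pos: [0.4998, -0.1374, 0.0544]
ee_rot: [0.001, -0.028, 1.0, -0.0]
ft_force: [4.1, 1.0, 2.8]
grip_width: 0.009
gripper_force: 1.9
```

```bash
python3 -c "
from h import *
edge()"
```

```text
edge l -0.1201 r -0.1209 n 20 y -0.17..0.02 rms 0.0003 tcp k [[-0.0602 -0.1403]] z 0.0544 F [4.1 1.  2.8] t 25.6
```

servo_tool(offset=[[1,0,0],[2,0,0],[2.5,0,0],[2.5,0,0]], dr=[[0,0,0],[0,0,0],[0,0,0],[0,0,0]])

```text
t: 26.05
ee_pos: [0.4975, -0.1375, 0.0541]
ee_rot: [0.001, -0.028, 1.0, -0.0]
ft_force: [5.5, 0.2, 3.5]
grip_width: 0.005
gripper_force: 3.2
```

servo_tool(offset=[[0.7,0,0],[1,0,0],[1,0,0]], dr=[[0,0,0],[0,0,0],[0,0,0]])

```text
t: 26.35
ee_pos: [0.4975, -0.1375, 0.0542]
ee_rot: [0.002, -0.028, 1.0, -0.0]
ft_force: [11.3, 0.9, 1.2]
grip_width: 0.004
gripper_force: 5.2
```

servo_tool(offset=[[0.5,0,0],[0.7,0,0],[0.7,0,0]], dr=[[0,0,0],[0,0,0],[0,0,0]])

```text
t: 26.65
ee_pos: [0.4972, -0.1374, 0.0542]
ee_rot: [0.003, -0.028, 1.0, -0.0]
ft_force: [12.2, 1.2, 0.5]
grip_width: 0.009
gripper_force: 6.2
```

The right end is at the stop. Now the left.

servo_tool(offset=[[-8,0,0],[-13,0,-35],[-13,50,-35],[-13,100,-35],[-13,150,-35],[-13,200,-35],[-13,250,-35],[-13,281,-35],[-13,281,-35],[-13,281,-35],[-13,281,-15],[-13,281,0],[-13,281,0]], dr=[[0,0,0],[0,0,0],[0,0,0],[0,0,0],[0,0,0],[0,0,0],[0,0,0],[0,0,0],[0,0,0],[0,0,0],[0,0,0],[0,0,0],[0,0,0]])

```text
t: 27.95
ee_pos: [0.4904, 0.142, 0.0502]
ee_rot: [-0.003, -0.027, 1.0, -0.001]
ft_force: [-0.3, 0.8, 0.2]
grip_width: 0.004
gripper_force: 0.0
```

servo_tool(offset=[[2,0,-2],[4,0,-2],[6,0,-2],[7,0,-2],[8,0,-2],[8,0,-2]], dr=[[0,0,0],[0,0,0],[0,0,0],[0,0,0],[0,0,0],[0,0,0]])

```text
t: 28.55
ee_pos: [0.4842, 0.1434, 0.0559]
ee_rot: [0.0, -0.028, 1.0, 0.0]
ft_force: [0.7, 0.7, -1.2]
grip_width: 0.011
gripper_force: 0.0
```

```bash
python3 -c "
from h import *
edge()"
```

```text
edge l -0.1209 r -0.1211 n 19 y -0.00..0.18 rms 0.0001 tcp k [[-0.06   0.141]] z 0.0559 F [ 0.7  0.7 -1.2] t 28.55
```

servo_tool(offset=[[1,0,0],[2,0,0],[2.5,0,0],[2.5,0,0]], dr=[[0,0,0],[0,0,0],[0,0,0],[0,0,0]])

```text
t: 29.0
ee_pos: [0.4819, 0.1432, 0.0557]
ee_rot: [0.0, -0.028, 1.0, -0.0]
ft_force: [1.6, -0.7, 0.6]
grip_width: 0.003
gripper_force: 0.7
```

servo_tool(offset=[[0.7,0,0],[1,0,0],[1,0,0]], dr=[[0,0,0],[0,0,0],[0,0,0]])

```text
t: 29.3
ee_pos: [0.4808, 0.1431, 0.0557]
ee_rot: [0.0, -0.028, 1.0, -0.0]
ft_force: [1.7, -0.5, 0.1]
grip_width: 0.005
gripper_force: 0.8
```

servo_tool(offset=[[0.5,0,0],[0.7,0,0],[0.7,0,0]], dr=[[0,0,0],[0,0,0],[0,0,0]])

```text
t: 29.6
ee_pos: [0.4801, 0.1431, 0.0557]
ee_rot: [0.0, -0.028, 1.0, -0.0]
ft_force: [2.3, 0.6, -0.5]
grip_width: 0.006
gripper_force: 0.9
```

servo_tool(offset=[[0.7,0,0],[1,0,0],[1,0,0]], dr=[[0,0,0],[0,0,0],[0,0,0]])

```text
t: 29.9
ee_pos: [0.4795, 0.1431, 0.0557]
ee_rot: [0.001, -0.028, 1.0, 0.0]
ft_force: [5.0, 0.4, -1.1]
grip_width: 0.006
gripper_force: 2.3
```

servo_tool(offset=[[0.7,0,0],[1,0,0],[1,0,0]], dr=[[0,0,0],[0,0,0],[0,0,0]])

```text
t: 30.2
ee_pos: [0.4795, 0.1431, 0.0557]
ee_rot: [0.002, -0.028, 1.0, 0.0]
ft_force: [9.0, -0.0, -4.0]
grip_width: 0.004
gripper_force: 4.5
```

The left end is at its stop. I'll press the right end again in case it backed off.

servo_tool(offset=[[-8,0,0],[-10,0,-35],[-10,-50,-35],[-10,-100,-35],[-10,-150,-35],[-10,-200,-35],[-10,-250,-35],[-10,-281,-35],[-10,-281,-35],[-10,-281,-35],[-10,-281,-15],[-10,-281,2],[-10,-281,2]], dr=[[0,0,0],[0,0,0],[0,0,0],[0,0,0],[0,0,0],[0,0,0],[0,0,0],[0,0,0],[0,0,0],[0,0,0],[0,0,0],[0,0,0],[0,0,0]])

```text
t: 31.5
ee_pos: [0.5022, -0.1348, 0.0508]
ee_rot: [-0.003, -0.029, 1.0, 0.001]
ft_force: [-1.2, 1.6, -0.3]
grip_width: 0.002
gripper_force: 0.0
```

servo_tool(offset=[[2,0,0],[4,0,0],[5,0,0],[6,0,0],[6,0,0]], dr=[[0,0,0],[0,0,0],[0,0,0],[0,0,0],[0,0,0]])

```text
t: 32.0
ee_pos: [0.498, -0.1374, 0.0542]
ee_rot: [0.0, -0.028, 1.0, -0.0]
ft_force: [0.1, -0.3, -0.2]
grip_width: 0.009
gripper_force: 0.0
```

servo_tool(offset=[[0.7,0,0],[1.4,0,0],[1.4,0,0]], dr=[[0,0,0],[0,0,0],[0,0,0]])

```text
t: 32.3
ee_pos: [0.4967, -0.1375, 0.0538]
ee_rot: [0.0, -0.028, 1.0, -0.0]
ft_force: [1.5, 0.1, -0.0]
grip_width: 0.005
gripper_force: 0.7
```

servo_tool(offset=[[0.7,0,0],[1,0,0],[1,0,0]], dr=[[0,0,0],[0,0,0],[0,0,0]])

```text
t: 32.6
ee_pos: [0.4967, -0.1375, 0.0538]
ee_rot: [0.002, -0.028, 1.0, -0.0]
ft_force: [6.6, 0.2, -2.4]
grip_width: 0.007
gripper_force: 3.1
```

servo_tool(offset=[[0.7,0,0],[1,0,0],[1,0,0]], dr=[[0,0,0],[0,0,0],[0,0,0]])

```text
t: 32.9
ee_pos: [0.4967, -0.1375, 0.0538]
ee_rot: [0.003, -0.028, 1.0, -0.0]
ft_force: [10.1, -1.2, -4.9]
grip_width: 0.007
gripper_force: 5.2
```

servo_tool(offset=[[-10,0,0],[-10,0,0],[-10,0,-45],[0,50,-95],[40,90,-145],[60,138,-170],[60,138,-170],[60,138,-170],[60,138,-170]], dr=[[0,0,0],[0,0,0],[0,0,0],[0,0,0],[0,0,0],[0,0,0],[0,0,0],[0,0,0],[0,0,0]])

```text
t: 33.8
ee_pos: [0.4268, -0.0027, 0.2245]
ee_rot: [0.001, -0.029, 1.0, -0.0]
ft_force: [0.5, -0.6, -0.3]
grip_width: 0.009
gripper_force: 0.0
```

Run:
```python
from h import *
C,im=grab('wrist','w5.png')
print(bot.observe()['t'],proj(C,[kw([-.125,y,.07]) for y in(-.19,.19)]))
```

```text
33.85 [[134.77175344 191.58442111]
 [496.82219306 192.31962088]]
```

View pics/w5.png

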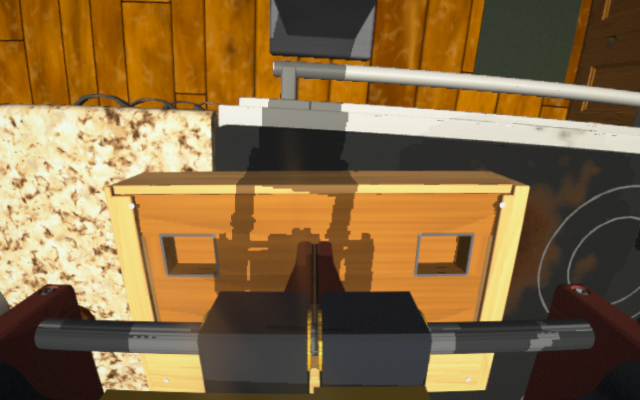

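The cover meets the front wall along its whole length (row ~193 at both ends), and the cups sit level at row 235. Nothing is touching.

```bash
python3 -c "
from h import *
print(bot.finish_job())"
```

```text
the job is handed in; nothing more can be done
None
```

I put the tea light in the front bay, slid the cover shut until both ends met firm resistance at the front wall, and handed the job in at about 34 s; no verdict came back. The highest pull force I read was about 12 N, and neither bystander was touched.

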